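# Open the ratchet bookend

### The job

Make room in the sticker rack: press the red release pad on top of the sliding bookend down with a fingertip and, keeping it pressed, push the bookend back along its bar, away from the orange packs, until it is fully home against the end stop. Then let the pad spring up again and leave it. The packs stay standing where they are, and the things round the rack are left alone.

Things in the scene. Friction and masses are not known exactly. Their poses are not given: they have to be found in the camera images.
- rack: Fixed low rack, 292 x 100 mm: plywood base, two dark side rails and a toothed aluminium bar (tops 40 mm above the table) along the rack's own x axis. Origin on the table under the bar; base from x = -180 to +112 mm; z up. A plywood end plate 88 mm high at x = -172 to -164 mm, a low plywood end stop 54 mm high at x = +92 to +104 mm with rubber bumpers reaching x = +88 mm. The bookend opens along the rack's +x. The whole rack may stand at any yaw.
- bookend (a joint): Slide of the black bookend along the bar (m): 0 is nearest the packs, grows as it opens along rack +x, 0.120 is against the end stop. It starts between 0 and 0.04. About 2.5 N moves it when released. With the pad up a ratchet blocks opening (beyond one 6 mm tooth of play).
- release (a joint): How far the red pad is pressed (m): 0 up, 0.010 fully down; straight down. Spring: about 2 N at the start, 6 N fully down. The ratchet is free from about 0.004 on, and catches again when the pad comes up.
- release_pad (a point): Centre of the upper face of the red pad, moves with it: 76 mm above the table when up; at rack x = -60 mm + bookend value, rack y = 0. The pad is level, 50 mm along the bar by 56 mm across, z up, axes as the rack's. On its +x edge (25 mm from here) stands a red thumb ledge 14 mm above the pad and 6 mm thick, against which a fingertip may push.
- bookend_top (a point): Middle of the top edge of the bookend's grey upright plate (96 mm wide, 6 mm thick, top 92 mm above the table), 35 mm from the pad's centre towards rack -x; moves with the bookend.
- orange_pack_big: Loose orange and white sticker pack standing on its long edge on the rails against the end plate: 34 mm along the bar, 112 mm across, top 106 mm above the table. Its own x axis points up; origin on the middle of its face towards rack +x, 73 mm above the table.
- orange_pack_small: Loose smaller pack next to it, standing likewise: 24 mm along the bar, 94 mm across, top 100 mm above the table. Its own x axis points up; origin on the middle of its face towards rack +x, 70 mm above the table.
- print_cone: Loose white printed cone, 72 mm across, 80 mm high, beside the rack; origin under its centre.
- tape_measure: Loose black and yellow tape measure, 86 x 57 x 62 mm, beside the rack; origin under its centre.
- plywood_cat: Loose slot-together plywood cat, 40 x 92 x 86 mm high, beside the rack; origin under its centre.
Not all that is in view belongs to the job. What is shaped like the orange_pack_big but turquoise is not meant.

How it is judged:
On the way, in this order (a step that is already met when the one before it is completed fails the run):
1. the release pad is pressed with the fingertips, freeing the ratchet (value of joint release above 0.004 m and contact force between the fingers and release above 0.5 N), for 0.1 s.
2. the bookend is pushed home against the end stop (value of joint bookend above 0.114 m), for 0.1 s.
At the end, for the whole second after the job is handed in: The bookend is within 6 mm of its end stop and at rest, the release pad has sprung up again (less than 3 mm down), both packs stand upright (within 0.25 rad) within 25 mm of where they were, and the cone, tape measure and cat are within 20 mm of where they were (value of joint bookend above 0.114 m and value of joint release below 0.003 m and velocity of joint bookend below 0.005 m/s and angle between each of orange_pack_big, orange_pack_small's own x axis and vertical below 0.25 rad and distance of each of orange_pack_big, orange_pack_small from where it was at the start of the episode below 0.025 m and linear speed of each of orange_pack_big, orange_pack_small below 0.02 m/s and distance of each of print_cone, tape_measure, plywood_cat from where it was at the start of the episode below 0.02 m); the robot touches nothing.
It fails at once if the big orange pack is knocked over, shifted or lifted (angle between orange_pack_big's own x axis and vertical above 0.35 rad or distance of orange_pack_big from where it was at the start of the episode above 0.03 m or height (world z) of orange_pack_big above 0.085 m).
It fails at once if the small orange pack is knocked over, shifted or lifted (angle between orange_pack_small's own x axis and vertical above 0.35 rad or distance of orange_pack_small from where it was at the start of the episode above 0.03 m or height (world z) of orange_pack_small above 0.082 m).
It fails at once if the printed cone is shifted or lifted (distance of print_cone from where it was at the start of the episode above 0.025 m or height (world z) of print_cone above 0.012 m).
It fails at once if the tape measure is shifted or lifted (distance of tape_measure from where it was at the start of the episode above 0.025 m or height (world z) of tape_measure above 0.012 m).
It fails at once if the plywood cat is shifted or lifted (distance of plywood_cat from where it was at the start of the episode above 0.025 m or height (world z) of plywood_cat above 0.012 m).
It also fails if it takes over 34 s, if anything falls off the work surface, if the arm or the gripper's body presses on something with over 40 N, if the wrist force passes 120 N, or if a joint passes its speed limit or range.

### The arm

A 6-joint arm with a two-finger parallel gripper is mounted at the origin on the work surface; the furniture and walls round the work are solid. World frame = base frame: x ahead of the robot, y to its left, z up, the work surface at z = 0. Lengths are in m, angles in rad, forces in N, time in s.
With the tool pointing down it reaches from about 0.25 to 0.775 m from the base axis. Payload 4 kg.
Tool frame: the origin (TCP) lies at the very end of the fingers, on their centre line; the grasp point (between the pads) lies 19 mm behind it (robot.hold_point_z is the distance from the TCP to the grasp point, in m); z points along the fingers, y is the line along which they close (so a half turn about z gives the same grasp; the last joint's range is limited). The gripper opens to 94 mm and grips with 3 to 60 N. Pads are 16 mm wide; open, the fingers measure 119 mm over their backs; the gripper's body (75 mm by 177 mm) begins 78 mm behind the grasp point.
Start: joints at [-1.363, 0.087, 1.371, -0, 1.684, -0.103], TCP at [0.168, -0.524, 0.206] pointing down, gripper open.
Joint ranges: [-3.1, 3.1], [-0.76, 2.03], [0.27, 2.55], [-1.08, 4.22], [0.17, 2.65], [-2.57, 2.57]. Speed limits (rad/s): [2.79, 2.79, 3.14, 3.14, 3.14, 3.14].

### API

Orientations are given as [roll, pitch, yaw] about the fixed x, y, z axes, in that order (R = Rz(yaw) Ry(pitch) Rx(roll)).
In Python, from bench import robot gives the robot as it stands.
- The arm moves only by the tool carry_out, never from a script. Its argument "steps" is a list of rows, each a list of 3 entries, a list of its own where there are three numbers: the shift along the tool's x, y, z in m, then the turn about the tool's z in units of 10 degrees (1.0 is 10 degrees), then the closure, from -1 (fully open) to 1 (shut). In form: [[[tx, ty, tz], roll, jaw], ...]. A call has 1 to 10 rows; each row is the pose to reach, as a shift and turn from the pose commanded when the call began, along the tool's axes at that moment; what a row does not reach only later rows make up. A row lasts 1/8 s, in which the tool goes at most 62.5 mm and 10.7 degrees, less where a joint would pass 70% of its speed; a pose out of reach is approached as far as the arm can. A call with a gripper value outside its range is refused whole. The fingers move at their own pace and stop on an object; the grip force is fixed at half the most. Time passes only in rows, so rows that repeat a pose let the fingers close. It gives the time, the measured TCP pose, the force, the opening and the grip force at its end, in the units of the state.
- robot.get_obs(): the state, without advancing time (a new reading comes with each control period).
- robot.snapshot(name): name is "scene" or "top" or "wrist"; returns a dict with "image" (400x640x3 uint8, red, green, blue), "z_map" (400x640 float32, m along the optical axis (not along the pixel's ray), 0 where there is no reading), "mtx" (3x3 intrinsics, pixels), "R" (3x3) and "t" (3): a world point X has camera coordinates R X + t. Camera axes: x right, y down, z forward; pixel columns grow to the right and rows downward; lengths in m; the calibration is good to about 2 mm. A picture is of the moment at which its call begins.
- robot.close_job(): hands the job in; it is judged then, once.
The state is a dict: "time": time; "joint_positions": joint angles; "qvel": joint speeds; "joint_torque": joint torques, N m; "tool_pos": TCP position; "ee_rot": TCP orientation; "wrist_force": force on the tool from outside, world axes, zero at the start; "wrist_torque": the same for the moment, N m; "width": finger opening in m; "finger_force": force on a finger pad.
Only numpy, scipy, OpenCV 4.12 (cv2) and the standard library are available. Lean on these libraries where they do the work, as an engineer would, in place of code of your own. Each camera call takes 0.05 s, during which the arm holds its last target. There are 200 camera calls.

## Working session

There is one attempt and no reset: what is moved stays moved. The work goes in short steps, Python scripts to look and compute and a tool call to move; the robot and the scene stay as the last step left them, time stands still between calls to the robot, and variables do not carry over. Pictures are saved under pics/ and viewed, at most 10 in all, crops included, and the job is handed in when it is done.

Besides the shell and the picture viewer there is one more tool, called as name(argument=value, ...) on one line, values as JSON. carry_out: Moves the arm, as the interface text tells. Its arguments: {"type":"object","properties":{"steps":{"type":"array","items":{"type":"array"}}},"required":["steps"]}

```bash
mkdir -p pics; cat > h.py <<'E'
import numpy as np,cv2
from bench import robot
def snap(n,f):
    s=robot.snapshot(n); cv2.imwrite('pics/'+f,s['image'][:,:,::-1]); np.savez('pics/'+f+'.npz',**s); return s
def cloud(s):
    z=s['z_map']; v,u=np.mgrid[:z.shape[0],:z.shape[1]]
    p=np.stack([(u-s['mtx'][0,2])/s['mtx'][0,0]*z,(v-s['mtx'][1,2])/s['mtx'][1,1]*z,z],-1)
    return (p-s['t'])@s['R']
E
python3 - <<'E'
from h import *
s=snap('top','t1.png');P=cloud(s)
h=cv2.cvtColor(s['image'],cv2.COLOR_RGB2HSV)
red=((h[...,0]<5)|(h[...,0]>174))&(h[...,1]>150)&(h[...,2]>80)&(s['z_map']>0)
n,l,st,c=cv2.connectedComponentsWithStats(red.astype(np.uint8))
for i in range(1,n):
    if st[i,4]>40: q=P[l==i]; print(st[i],c[i].round(),np.median(q,0).round(3),q.min(0).round(3),q.max(0).round(3))
o=robot.get_obs();print(o['time'],o['tool_pos'],o['ee_rot'])
E
```

```text
[294 166  27  26 347] [307. 179.] [ 0.608 -0.095  0.077] [ 0.579 -0.123  0.073] [ 0.638 -0.066  0.094]
0.05 [ 0.16810493 -0.52311153  0.2043094 ] [-3.13939841e+00 -2.37050649e-04  3.10833069e-01]
```

View pics/t1.png

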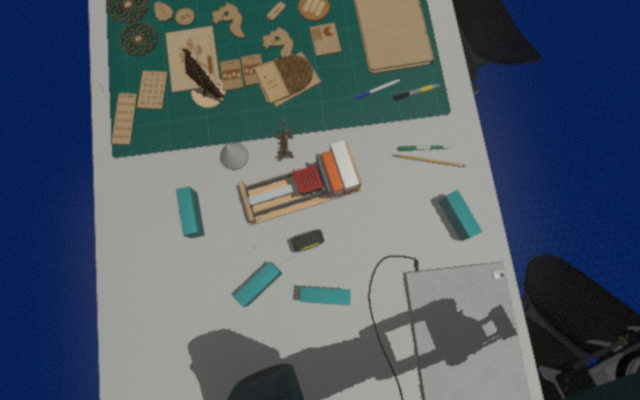

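The top view shows the rack with its end stop at about px (247,203), the pad at (307,179) and the packs at (340,168). The cat at (284,142), cone (234,155) and tape measure (306,240) are beside it. Next I'll fit the rack axis.

```bash
python3 - <<'E'
from h import *
s=dict(np.load('pics/t1.png.npz'));P=cloud(s)
def px(u,v): return P[v,u].round(3)
for n,a in dict(stop=(247,203),pad=(307,179),cat=(284,142),cone=(234,155),tape=(306,240),white=(345,165),orange=(332,172)).items(): print(n,px(*a))
roi=np.zeros(P.shape[:2],bool);roi[140:225,236:364]=1
def fit(m,n):
    q=P[m]; r=cv2.minAreaRect(q[:,:2].astype(np.float32)*1000); print(n,len(q),r,np.median(q,0).round(3))
fit(roi&(P[...,2]>.097)&(P[...,2]<.115),'packs')
m=roi.copy();m[:,265:]=0
fit(m&(P[...,2]>.049)&(P[...,2]<.059),'stop')
h=cv2.cvtColor(s['image'],cv2.COLOR_RGB2HSV)
red=((h[...,0]<5)|(h[...,0]>174))&(h[...,1]>150)&(h[...,2]>80)&roi
fit(red,'pad');fit(red&(P[...,2]>.084),'ledge')
s2=snap('scene','s1.png')
E
```

```text
stop [0.576 0.054 0.055]
pad [ 0.609 -0.094  0.077]
cat [ 0.719 -0.051  0.044]
cone [0.7   0.074 0.051]
tape [ 0.469 -0.073  0.065]
white [ 0.621 -0.184  0.107]
orange [ 0.61  -0.153  0.102]
packs 1144 ((623.3809204101562, -164.78970336914062), (112.7946548461914, 71.00940704345703), 10.07571792602539) [ 0.621 -0.173  0.106]
stop 240 ((629.2848510742188, 59.95633316040039), (191.32167053222656, 18.412986755371094), 7.065556049346924) [0.587 0.055 0.055]
pad 349 ((493.0799865722656, -104.31510162353516), (287.4323425292969, 55.653839111328125), 4.6986494064331055) [ 0.608 -0.095  0.077]
ledge 47 ((486.73406982421875, -81.12141418457031), (278.5829772949219, 8.382697105407715), 4.698648929595947) [ 0.601 -0.072  0.091]
```

View pics/s1.png

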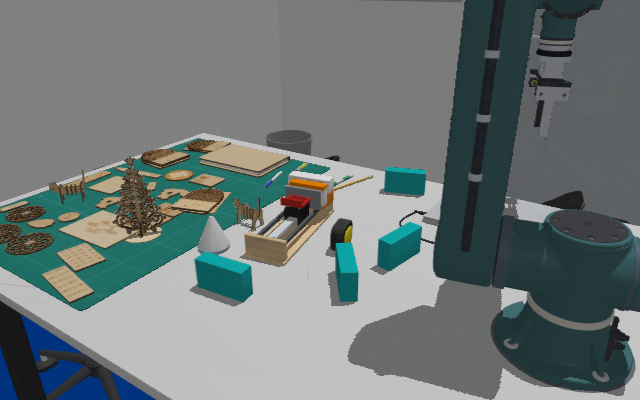

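Fit: rack yaw is about 100° (rack +x ≈ world (-0.17, 0.985)). The pad centre is about (0.61, -0.098) at z 0.077, which matches the given 76 mm. The scene view shows the space above the rack is clear, so I'll move above the pad with the fingers shut.

carry_out(steps=[[[0.055,-0.027,0],0.1,1],[[0.11,-0.054,0],0.2,1],[[0.165,-0.081,0],0.3,1],[[0.22,-0.108,0],0.4,1],[[0.275,-0.135,0],0.5,1],[[0.33,-0.162,0],0.6,1],[[0.385,-0.189,0],0.7,1],[[0.44,-0.216,0],0.8,1],[[0.495,-0.243,0],0.8,1],[[0.55,-0.27,0],0.8,1]])

```text
time: 1.35
tool_pos: [0.6103, -0.0968, 0.2048]
ee_rot: [3.142, 0.001, 0.171]
wrist_force: [0.2, -0.8, 0.0]
width: 0.0005
finger_force: 0.0
```

carry_out(steps=[[[0,0,0.02],0,1],[[0,0,0.05],0,1],[[0,0,0.08],0,1],[[0,0,0.08],0,1],[[0,0,0.08],0,1]])

```text
time: 1.98
tool_pos: [0.6097, -0.0986, 0.1264]
ee_rot: [3.141, -0.001, 0.171]
wrist_force: [0.3, 0.8, 0.3]
width: 0.0003
finger_force: 0.0
```

```bash
python3 - <<'E'
from h import *
o=robot.get_obs();print(o['time'],o['tool_pos'],o['ee_rot'],o['wrist_force'],o['width'])
s=snap('wrist','w1.png');P=cloud(s)
h=cv2.cvtColor(s['image'],cv2.COLOR_RGB2HSV)
red=(((h[...,0]<5)|(h[...,0]>174))&(h[...,1]>150)&(h[...,2]>60)&(s['z_map']>0)).astype(np.uint8)
n,l,st,c=cv2.connectedComponentsWithStats(red)
yaw=np.radians(10);u=np.array([-np.sin(yaw),np.cos(yaw)]);w=np.array([np.cos(yaw),np.sin(yaw)])
t=o['tool_pos'][:2];print('tcp u,w',t@u,t@w)
for i in range(1,n):
  if st[i,4]>200:
    q=P[l==i]
    for nm,m in (('pad',abs(q[:,2]-.076)<.004),('ledge',q[:,2]>.086)):
      r=q[m][:,:2]
      if len(r)>30: print(nm,len(r),'u',np.percentile(r@u,[1,99]).round(4),'w',np.percentile(r@w,[1,99]).round(4),cv2.minAreaRect((r*1000).astype(np.float32)))
E
```

```text
1.975 [ 0.60968062 -0.09856578  0.12638427] [ 3.14109442e+00 -9.48189243e-04  1.71107396e-01] [0.31698112 0.79311042 0.31227449] 0.0002745633272820139
tcp u,w -0.2029382750161997 0.5833024357154177
pad 2788 u [-0.2272 -0.1777] w [0.5577 0.6097] ((608.7649536132812, -96.46829986572266), (54.4410514831543, 53.85957336425781), 10.131930351257324)
ledge 450 u [-0.1778 -0.1727] w [0.5569 0.6093] ((604.3976440429688, -71.37041473388672), (53.870243072509766, 5.280623435974121), 9.514281272888184)
```

View pics/w1.png

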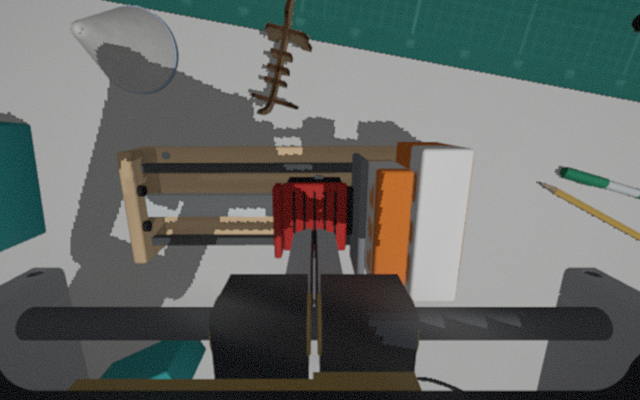

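The wrist view shows the fingers centred over the red pad at px (310,210), with the ledge on its left edge at (280,220). The measured offset is under 1 mm. Now I'll press down, slightly towards the ledge.

carry_out(steps=[[[0,-0.006,0.02],0,1],[[0,-0.006,0.04],0,1],[[0,-0.006,0.047],0,1],[[0,-0.006,0.051],0,1],[[0,-0.006,0.055],0,1],[[0,-0.006,0.058],0,1],[[0,-0.006,0.058],0,1],[[0,-0.006,0.058],0,1]])

```text
time: 3.02
tool_pos: [0.6089, -0.0927, 0.0684]
ee_rot: [3.141, -0.002, 0.171]
wrist_force: [-1.4, -0.1, 4.3]
width: 0.0006
finger_force: 2.4
```

carry_out(steps=[[[0,-0.005,0],0,1],[[0,-0.012,0],0,1],[[0,-0.02,0],0,1],[[0,-0.03,0],0,1],[[0,-0.04,0],0,1],[[0,-0.05,0],0,1],[[0,-0.06,0],0,1],[[0,-0.07,0],0,1],[[0,-0.08,0],0,1],[[0,-0.08,0],0,1]])

```text
time: 4.28
tool_pos: [0.5945, -0.0116, 0.0675]
ee_rot: [-3.139, -0.001, 0.172]
wrist_force: [1.5, -0.5, 6.1]
width: 0.0004
finger_force: 2.5
```

```bash
cat > m.py <<'E'
from h import *
import sys
o=robot.get_obs();print(o['time'],o['tool_pos'],o['wrist_force'])
s=snap('wrist',sys.argv[1]);P=cloud(s)
h=cv2.cvtColor(s['image'],cv2.COLOR_RGB2HSV)
red=((h[...,0]<5)|(h[...,0]>174))&(h[...,1]>150)&(h[...,2]>60)&(s['z_map']>0)
a=np.radians(9.8);u=np.array([-np.sin(a),np.cos(a)])
q=P[red&(P[...,2]>.05)&(P[...,2]<.1)]
print('tcp u',o['tool_pos'][:2]@u,'red u',np.percentile(q[:,:2]@u,[1,99]).round(4),'z',np.percentile(q[:,2],[20,50,99]).round(4))
wood=(P[...,2]>.049)&(P[...,2]<.058)&(h[...,0]>8)&(h[...,0]<25)
q=P[wood];print('stop u',np.percentile(q[:,:2]@u,[2,50,98]).round(4))
E
python3 m.py w2.png
```

```text
4.275 [ 0.59453317 -0.01156888  0.06752104] [ 1.47365959 -0.48794752  6.11448956]
tcp u -0.11259526098644382 red u [-0.1428 -0.0886] z [0.0655 0.0662 0.0808]
stop u [-0.2712 -0.0469 -0.0391]
```

View pics/w2.png

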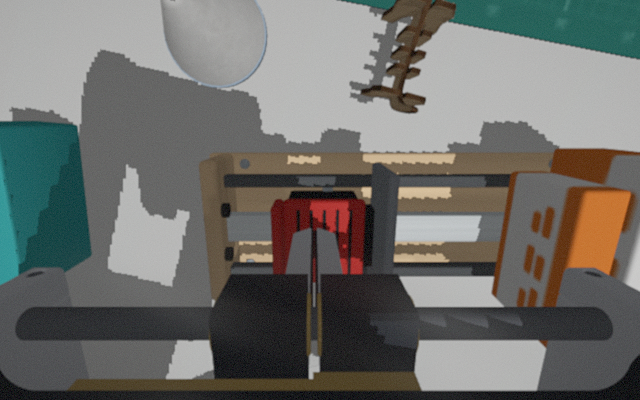

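The bookend is sliding: it is 84 mm along, the pad is held down and the packs at px (570,220) are still standing. About 30–36 mm remain.

carry_out(steps=[[[0,-0.008,0],0,1],[[0,-0.016,0],0,1],[[0,-0.022,0],0,1],[[0,-0.026,0],0,1],[[0,-0.028,0],0,1],[[0,-0.028,0],0,1]])

```text
time: 5.08
tool_pos: [0.5899, 0.0148, 0.0675]
ee_rot: [-3.141, -0.0, 0.172]
wrist_force: [2.4, -1.4, 4.5]
width: 0.0007
finger_force: 2.5
```

```bash
python3 m.py w3.png
```

```text
5.075 [0.58986193 0.014807   0.0675089 ] [ 2.40173363 -1.41523301  4.48521914]
tcp u -0.08580917161406718 red u [-0.1162 -0.062 ] z [0.0655 0.0662 0.0809]
stop u [-0.2715 -0.0472 -0.0382]
```

carry_out(steps=[[[0,-0.002,0],0,1],[[0,-0.004,0],0,1],[[0,-0.006,0],0,1],[[0,-0.006,0],0,1]])

```text
time: 5.62
tool_pos: [0.5889, 0.0206, 0.0675]
ee_rot: [-3.141, -0.0, 0.171]
wrist_force: [2.6, -2.0, 5.0]
width: 0.0006
finger_force: 2.5
```

carry_out(steps=[[[0,-0.002,0],0,1],[[0,-0.004,0],0,1],[[0,-0.004,0],0,1]])

```text
time: 6.0
tool_pos: [0.5881, 0.0242, 0.0675]
ee_rot: [-3.142, -0.0, 0.171]
wrist_force: [2.0, -1.6, 5.7]
width: 0.0006
finger_force: 2.5
```

carry_out(steps=[[[0,-0.002,0],0,1],[[0,-0.003,0],0,1],[[0,-0.003,0],0,1]])

```text
time: 6.38
tool_pos: [0.5872, 0.0265, 0.0673]
ee_rot: [3.141, 0.001, 0.171]
wrist_force: [1.1, -3.7, 5.5]
width: 0.0006
finger_force: 2.5
```

```bash
python3 m.py w4.png
```

```text
6.375 [0.5871787  0.02645766 0.06731405] [ 1.08161069 -3.72654444  5.48033929]
tcp u -0.07387180812947207 red u [-0.1066 -0.0524] z [0.0654 0.066  0.0806]
stop u [-0.2709 -0.0459 -0.0346]
```

View pics/w4.png

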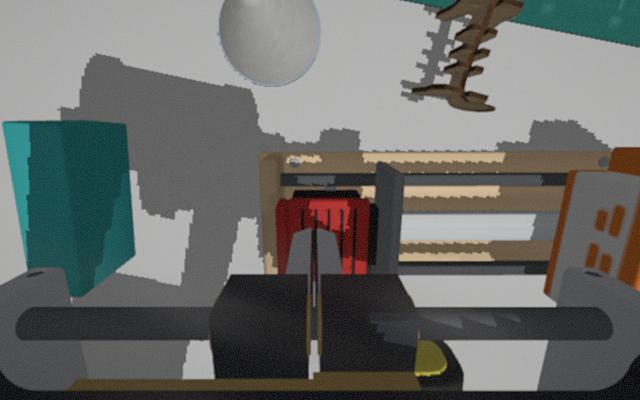

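The bookend seems to be at the stop: the pad at px (322,230) is next to the end stop at (270,215). The fingertip hasn't reached the ledge yet, so I'll push a bit further to confirm.

carry_out(steps=[[[0,-0.002,0],0,1],[[0,-0.004,0],0,1],[[0,-0.005,0],0,1],[[0,-0.005,0],0,1]])

```text
time: 6.92
tool_pos: [0.5861, 0.0303, 0.0672]
ee_rot: [3.139, 0.002, 0.171]
wrist_force: [0.9, -5.8, 4.8]
width: 0.0007
finger_force: 3.6
```

```bash
python3 m.py w5.png
```

```text
6.925 [0.58613491 0.03032044 0.06720563] [ 0.94492557 -5.76070622  4.75038031]
tcp u -0.06988772599685646 red u [-0.1068 -0.0524] z [0.0653 0.0659 0.0805]
stop u [-0.2708 -0.0458 -0.035 ]
```

The ledge didn't move while the force rose, so the bookend is home. Now I'll lift straight up.

carry_out(steps=[[[0,0,-0.004],0,1],[[0,0,-0.008],0,1],[[0,0,-0.013],0,1],[[0,0,-0.025],0,1],[[0,0,-0.05],0,1],[[0,0,-0.09],0,1],[[0,0,-0.12],0,1],[[0,0,-0.12],0,1],[[0,0,-0.12],0,1]])

```text
time: 8.1
tool_pos: [0.5855, 0.0324, 0.1853]
ee_rot: [-3.14, 0.004, 0.172]
wrist_force: [0.1, -0.2, -0.0]
width: 0.0003
finger_force: 0.0
```

```bash
python3 m.py w6.png
```

```text
8.1 [0.5854977 0.0324019 0.185274 ] [ 0.06672162 -0.21423563 -0.01186368]
tcp u -0.06772818733125884 red u [-0.109  -0.0525] z [0.0729 0.0736 0.0883]
stop u [-0.2708 -0.046  -0.0381]
```

View pics/w6.png

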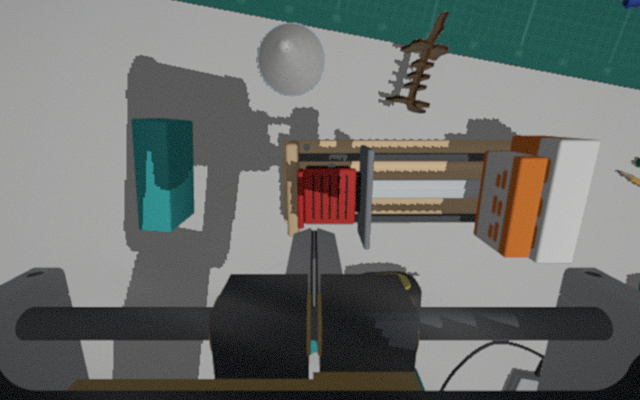

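The bookend is at the stop (pad at px (328,195)), the packs are standing and nothing else has moved. Pad height reads 73.6 mm, so I'll check that against the earlier images and the known 54 mm stop height.

```bash
python3 - <<'E'
from h import *
snap('top','t2.png')
for f in ('w1','w6','t1','t2'):
    s=dict(np.load(f'pics/{f}.png.npz'));P=cloud(s);h=cv2.cvtColor(s['image'],cv2.COLOR_RGB2HSV)
    red=((h[...,0]<5)|(h[...,0]>174))&(h[...,1]>150)&(h[...,2]>60)&(P[...,2]>.05)&(P[...,2]<.1)
    wood=(P[...,2]>.045)&(P[...,2]<.06)&(h[...,0]>8)&(h[...,0]<25)&(P[...,1]>.02)&(abs(P[...,0]-.58)<.06)
    print(f,np.percentile(P[red][:,2],[20,50,97]).round(4),'stop',np.median(P[wood][:,2]).round(4))
E
```

```text
w1 [0.0741 0.0748 0.0889] stop 0.0523
w6 [0.0729 0.0736 0.0878] stop 0.0526
t1 [0.0756 0.0774 0.0918] stop 0.0548
t2 [0.0744 0.0759 0.0793] stop nan
  return _methods._mean(a, axis=axis, dtype=dtype,
  ret = ret.dtype.type(ret / rcount)
```

The pad is within about 1.2 mm of fully up, inside the 3 mm limit, so I'll hand in.

```bash
python3 -c "
from bench import robot
print(robot.close_job())"
```

```text
the job is handed in; nothing more can be done
None
```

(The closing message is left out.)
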